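# Switch on the bench press at a guarded switch

### The arm

A 6-joint arm with a two-finger parallel gripper is mounted at the origin on the work surface. World frame = base frame: x ahead of the robot, y to its left, z up, the work surface at z = 0. Lengths are in m, angles in rad, forces in N, time in s.
With the tool pointing down it reaches from about 0.275 to 0.775 m from the base axis. Payload 14.6 kg.
Tool frame: the origin (TCP) lies midway between the tips of the shut fingers; the grasp point (between the pads) lies 19 mm behind it; z points along the fingers, y is the line along which they close (so a half turn about z gives the same grasp; the last joint's range is limited). The gripper opens to 85 mm and grips with 20 to 120 N. Pads are 22 mm wide; open, the fingers measure 114 mm over their backs; the gripper's body (76 mm by 85 mm) begins 54 mm behind the grasp point. The pads swing forward as they close: fully open they stand 13 mm farther back than shut.
Start: joints at [1.14, 0.263, -0.048, 1.259, 0, 1.415], TCP at [0.143, 0.505, 0.231] pointing down, gripper open.
Joint ranges: [-2.65, 2.65], [-0.89, 1.7], [-1.18, 1.37], [-2.13, 2.11], [-1.35, 1.29], [-3.14, 3.14]. Speed limits (rad/s): [1.89, 1.89, 2.57, 2.79, 3.14, 3.14].

### API

Orientations are given as [roll, pitch, yaw] about the fixed x, y, z axes, in that order (R = Rz(yaw) Ry(pitch) Rx(roll)).
In Python, from plant import manip gives the robot as it stands.
- The arm moves only by the tool pendant, called as name(argument=value, ...) on one line, values as JSON. Schema: {"type":"object","properties":{"moves":{"type":"object","properties":{"plan":{"type":"array","items":{"type":"array","items":{"type":"number"},"minItems":7,"maxItems":7},"minItems":1,"maxItems":12}},"additionalProperties":false,"required":["plan"]},"clamp_n":{"type":"number"},"only":{"type":"string"},"quiet":{"type":"boolean"},"lines":{"type":"string"}},"required":["moves"],"additionalProperties":false}. moves is an object whose key "plan" holds a list of rows, 1 to 12 of them, each of 7 numbers: dx, dy, dz in shares of the most that a row can go, 1 being 50 mm, then a rotation vector rx, ry, rz in shares of pi rad (1.0 is pi rad), then the opening from 0.0 (shut) to 1.0 (fully open); each row shifts and turns the commanded pose from where the row before left it, along the tool's axes as they then stand; what a row does not reach is not made up. A row lasts 1/10 s, in which the tool goes at most 0.05 m and 0.15 rad, less where a joint would pass 70% of its speed; a pose out of reach is approached as far as the arm can. The fingers move at their own pace and stop on an object; clamp_n is the grip in N (left out, the last holds). Time passes only in rows, so rows that do not move let the fingers close. The tool returns the time, the measured TCP pose, the force, the opening and the grip force at its end. only (a regular expression) keeps the lines of the reply that match it, lines (a string "A,B") keeps lines A to B, and quiet returns only ok. Shift and turn numbers lie between -1 and 1, and a call with a number outside is refused. Input that does not fit is refused with a message, and nothing moves.
- manip.state(): the state, without advancing time (a new reading comes with each control period).
- manip.get_image(name): name is "side" or "top" or "wrist"; returns a dict with "color" (400x640x3 uint8, red, green, blue), "fx", "fy", "cx", "cy" (pixels), "R" (3x3) and "t" (3): a world point X has camera coordinates R X + t. Camera axes: x right, y down, z forward; pixel columns grow to the right and rows downward; lengths in m; the calibration is good to about 2 mm. A picture is of the moment at which its call begins. There is no depth.
- manip.job_done(): hands the job in; it is judged then, once.
The state is a dict: "time": time; "q": joint angles; "qd": joint speeds; "joint_torque": joint torques, N m; "eef_pos": TCP position; "tcp_rot": TCP orientation; "wrist_force": force on the tool from outside, world axes, zero at the start; "wrist_torque": the same for the moment, N m; "grip_width": opening from 0.0 (shut) to 1.0 (fully open); "finger_force": force on a finger pad.
Only numpy, scipy, OpenCV 4.12 (cv2) and the standard library are available. Lean on these libraries where they do the work, as an engineer would, in place of code of your own. Each camera call takes 0.05 s, during which the arm holds its last target. There are 200 camera calls.

### The job

Turn the printing press on at the long switch box (the one with the round dial): lift its hinged guard all the way back until it stays open by itself, flip the toggle under it fully over to the far side, then tip the guard forward again so that it drops shut over the toggle. Leave the guard of the short box closed.

Things in the scene. Friction and masses are not known exactly. Their poses are not given: they have to be found in the camera images.
- switch_box: long aluminium box fixed to the table, 120 (x) x 170 (y) x 50 mm high, with a black dial (r 20, 18 mm tall) at x -5, y +45 and a grey hood (guard) over a steel toggle at y -40 mm. Origin: centre of the underside, z up; x points away from the robot, within 0.3 rad of straight ahead. Shut hood: x -45 to +35, 50 mm wide, top at z 98 mm; fully open it leaves the toggle free from above.
- guard (a joint): hood angle, rad: 0 shut, 1.9 open at its stop. Box frame, mm: hinge along y at x 35, z 53. Front tab 16 wide (y), 8 thick, 45 long towards the robot; pinch it along y at x -75, y -40, z 94 (shut); open it stands up, that spot at x 110, z 143, its end at z 159. 80-170 g, light closing spring: let go below 1.1 it drops shut, above 1.5 it stays open; 1-2 N on the upright tab tips it back.
- toggle (a joint): toggle angle, rad: 0 to 0.12 off (leans to the robot), 0.9 on at its stop (leans away). Steel rod r 4 mm with a ball r 6 mm, 40 mm from its pivot at x -5, y -40, z 50 mm of switch_box; ball at x -22 (off) or +13 (on), z 86 mm. It turns about the box's y axis, stays where it is left and takes about 1 N at the ball.
- other_guard (a joint): angle of the guard of the short box (120 by 85 mm, 50 mm high, no dial, the same kind of hood at its middle), rad: 0 shut; leave it shut.

How it is judged:
By the outcome, as a careful person would: the job done as asked, in the order asked, and still so for the second after the job is handed in, with the robot touching nothing.
It also fails if it takes over 53 s, if anything falls off the work surface, if the arm or the gripper's body presses on something with over 40 N, if the wrist force passes 120 N, or if a joint passes its speed limit or range.

## Working session

There is one attempt and no reset: what is moved stays moved. The work goes in short steps, Python scripts to look and compute and a tool call to move; the robot and the scene stay as the last step left them, time stands still between calls to the robot, and variables do not carry over. Pictures are saved under pics/ and viewed, at most 10 in all, crops included, and the job is handed in when it is done.

```bash
ls; mkdir -p pics; python3 - <<'E'
from plant import manip
import cv2
s=manip.state();print(s['time'],s['eef_pos'],s['tcp_rot'])
for n in('top','side'):
    d=manip.get_image(n);cv2.imwrite(f'pics/{n}0.png',d['color'][...,::-1]);print(n,d['fx'],d['fy'],d['cx'],d['cy'],d['R'],d['t'])
E
```

```text
pics
plant.py
0.0 [0.14283216 0.5049073  0.23082748] [-3.14054018e+00 -1.91644893e-04  2.86580486e+00]
top 394.27228009824717 394.27228009824717 324.90242890485615 195.35910872772092 [[ 0.00237437 -0.99947363  0.03235453]
 [-0.9954676  -0.0054384  -0.09494571]
 [ 0.09507169 -0.03198245 -0.99495653]] [-0.03016362  0.5378124   0.69129716]
side 382.9018447641872 382.9018447641872 317.2372598773394 191.33397392160938 [[ 7.16686815e-01 -6.97395160e-01  4.74400600e-06]
 [-5.22561798e-01 -5.37021639e-01 -6.62221207e-01]
 [ 4.61832412e-01  4.74602729e-01 -7.49308397e-01]] [-0.398295    0.33457131  0.55880527]
```

View pics/top0.png

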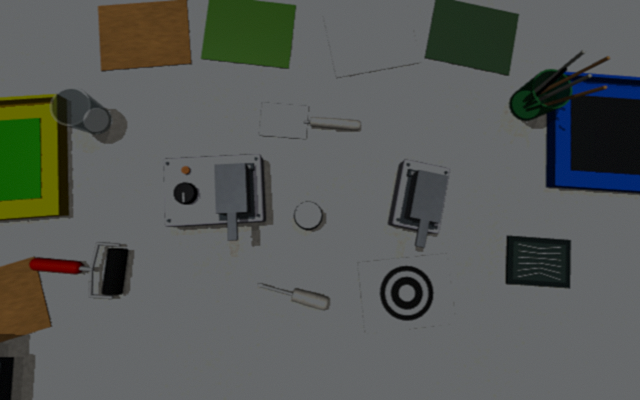

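View pics/side0.png

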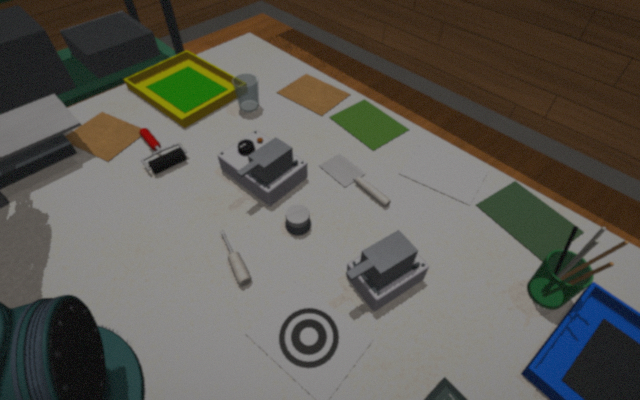

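The top view shows the long box at cols 163–265, rows 155–227, with the dial at (185,193) and the tab end at about (233,240). The short box is at about (420,197). I'll enlarge the crop for accurate corners.

```bash
python3 - <<'E'
import cv2,numpy as np
a=cv2.imread('pics/top0.png')[140:255,150:280]
b=cv2.imread('pics/side0.png')[120:215,205:320]
f=lambda i:cv2.convertScaleAbs(cv2.resize(i,(400*1,400),interpolation=cv2.INTER_CUBIC),alpha=1)
a=cv2.resize(cv2.normalize(a,None,0,255,cv2.NORM_MINMAX),None,fx=3,fy=3,interpolation=cv2.INTER_CUBIC)
b=cv2.resize(cv2.normalize(b,None,0,255,cv2.NORM_MINMAX),None,fx=3.4,fy=3.4,interpolation=cv2.INTER_CUBIC)
h=max(a.shape[0],b.shape[0]);p=lambda i:cv2.copyMakeBorder(i,0,h-i.shape[0],0,0,cv2.BORDER_CONSTANT)
cv2.imwrite('pics/crop.png',np.hstack([p(a),p(b)]))
E
```

```text
(no output)
```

View pics/crop.png

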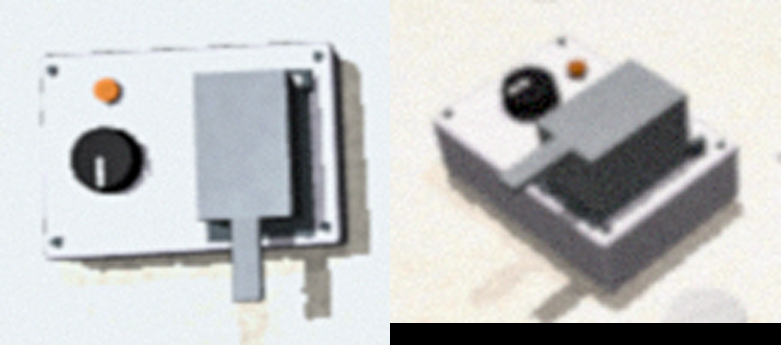

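The crop shows four dark screws, the dial, the orange lamp, the hood top and the tab. I'll measure the screws and dial (box frame) and the hood top and tab, each on its own plane.

```bash
cat >h.py <<'E'
import numpy as np
from plant import manip
def ray(d,px,z):
    R,t=np.array(d['R']),np.array(d['t']);c=-R.T@t
    v=R.T@np.array([(px[0]-d['cx'])/d['fx'],(px[1]-d['cy'])/d['fy'],1]);return c+v*(z-c[2])/v[2]
def proj(d,X):
    p=np.array(d['R'])@X+np.array(d['t']);return np.array([d['cx']+d['fx']*p[0]/p[2],d['cy']+d['fy']*p[1]/p[2]])
E
python3 - <<'E'
from h import *
import cv2
d=manip.get_image('top');g=cv2.cvtColor(d['color'],cv2.COLOR_RGB2GRAY)
S=[ray(d,(150+x/3-.33,140+y/3-.33),.05) for x,y in((53,71),(318,56),(56,242),(325,226))]
c=np.mean(S,0);print(np.round(S,4),c)
v=(S[0]-S[2])+(S[1]-S[3]);print('yaw x',np.arctan2(v[1],v[0]));w=(S[0]-S[1])+(S[2]-S[3]);print('yaw from y',np.arctan2(w[1],w[0])-np.pi/2)
roi=g[140:255,205:262];print(g[190,205:262]);print(g[150:245,234])
bl=cv2.medianBlur(g,3);m=np.zeros_like(g);lo,hi=int(bl[190,232])-9,int(bl[190,232])+9
m[155:250,208:262]=cv2.inRange(bl,lo,hi)[155:250,208:262]
def big(m):
    c=max(cv2.findContours(m,cv2.RETR_EXTERNAL,cv2.CHAIN_APPROX_NONE)[0],key=cv2.contourArea);return c
hood=cv2.morphologyEx(m,cv2.MORPH_OPEN,np.ones((15,15)))
r=cv2.minAreaRect(big(hood));P=[ray(d,p,.098) for p in cv2.boxPoints(r)];print(r,np.round(P,4))
tab=cv2.subtract(m,cv2.dilate(hood,np.ones((5,5))));tab[:212]=0
r=cv2.minAreaRect(big(tab));P=[ray(d,p,.098) for p in cv2.boxPoints(r)];print(r,np.round(P,4))
cc=manip.get_image('side');print('cam side ctr top',proj(cc,c))
E
```

```text
[[0.5904 0.2486 0.05  ]
 [0.6006 0.0951 0.05  ]
 [0.4909 0.243  0.05  ]
 [0.5007 0.0891 0.05  ]] [0.54562836 0.16894886 0.05      ]
yaw x 0.0581446558739586
yaw from y 0.06489280416529897
[102 102 103 102 103 103 105 102 104  98  87  78  78  77  77  78  77  78
  78  79  78  77  77  78  79  79  78  78  78  80  79  80  81  80  83  82
  81  81  83  82  70  43  16   8   9  15  20  18  31  53  68  72  91 102
 103  98  75]
[103 103 104 103 101  94 101 104 102 104 103 104 101  90  79  76  77  77
  78  79  79  78  79  79  79  79  79  79  79  78  78  79  79  79  78  80
  79  78  78  78  80  81  79  82  81  82  82  80  80  78  81  80  82  81
  78  81  81  80  80  81  82  82  81  77  75  76  77  77  75  75  77  78
  77  79  78  79  78  78  77  77  77  78  78  79  79  79  78  79  79  70
  71  94  99 100 100]
((230.0, 188.0), (48.0, 30.0), 90.0) [[0.5815 0.154  0.098 ]
 [0.5819 0.1053 0.098 ]
 [0.5033 0.1036 0.098 ]
 [0.5031 0.1518 0.098 ]]
((231.6868896484375, 227.85577392578125), (26.511302947998047, 16.719871520996094), 66.37062072753906) [[0.4917 0.1455 0.098 ]
 [0.5026 0.1212 0.098 ]
 [0.4636 0.1033 0.098 ]
 [0.4528 0.1275 0.098 ]]
cam side ctr top [261.12658191 157.95964604]
```

```bash
cat >>h.py <<'E'
from scipy.spatial.transform import Rotation as Ro
O=np.array([.5456,.1689,0]);B=Ro.from_euler('z',.062)
def W(x,z,y=-40): return O+B.apply(np.array([x,y,z])/1000)
def tool(th): return B*Ro.from_euler('y',-th)*Ro.from_euler('zx',[np.pi,np.pi]) if 0 else B*Ro.from_matrix(np.array([[-np.cos(th),0,np.sin(th)],[0,1,0],[-np.sin(th),0,-np.cos(th)]]))
def rows(R0,p0,R1,p1,n):
    r=(R0.inv()*R1).as_rotvec()/n;d=R0.inv().apply(p1-p0)
    d=np.linalg.solve(sum(Ro.from_rotvec(k*r).as_matrix() for k in range(n)),d);return d,r
def now(s=None):
    s=s or manip.state();return Ro.from_euler('xyz',s['tcp_rot']),np.array(s['eef_pos'])
def show(th,x,z,n,back=0,start=None,y=-40):  # place the point `back` mm behind the TCP at box x,z
    R0,p0=start or now();R1=tool(th);p1=W(x,z,y)+R1.apply([0,0,back/1000])
    d,r=rows(R0,p0,R1,p1,n);print(n,'x',np.round(d,4),np.round(r,4),'|d|',np.linalg.norm(d).round(3),np.linalg.norm(r).round(3))
    R,p=R0,p0
    for k in range(n): p=p+R.apply(d.round(4));R=R*Ro.from_rotvec(r.round(4))
    return R,p
E
python3 - <<'E'
from h import *
R,p=now();print(R.as_matrix().round(3))
a=show(.9,-75-55,94+45,16,19);print(a[1])
b=show(.9,-75,94,5,19,a)
E
```

```text
[[-0.962  0.272 -0.   ]
 [ 0.272  0.962 -0.001]
 [ 0.    -0.001 -1.   ]]
16 x [-0.0172 -0.0221  0.0145] [-0.0095 -0.0557 -0.0196] |d| 0.032 0.06
[0.43278542 0.12115859 0.12640024]
5 x [0.     0.0001 0.0142] [-0.0001 -0.0001 -0.0001] |d| 0.014 0.0
```

Units first: shifts go in shares of 50 mm and turns go in shares of pi rad. So -0.0221 m is -0.442, -0.0172 m is -0.344, -0.0557 rad / 3.1416 = -0.0177.

pendant(moves={"plan": [[-0.344,-0.442,0.29,-0.003,-0.0177,-0.0062,0.45],[-0.344,-0.442,0.29,-0.003,-0.0177,-0.0062,0.45],[-0.344,-0.442,0.29,-0.003,-0.0177,-0.0062,0.45],[-0.344,-0.442,0.29,-0.003,-0.0177,-0.0062,0.45],[-0.344,-0.442,0.29,-0.003,-0.0177,-0.0062,0.45],[-0.344,-0.442,0.29,-0.003,-0.0177,-0.0062,0.45],[-0.344,-0.442,0.29,-0.003,-0.0177,-0.0062,0.45],[-0.344,-0.442,0.29,-0.003,-0.0177,-0.0062,0.45],[-0.344,-0.442,0.29,-0.003,-0.0177,-0.0062,0.45],[-0.344,-0.442,0.29,-0.003,-0.0177,-0.0062,0.45],[-0.344,-0.442,0.29,-0.003,-0.0177,-0.0062,0.45],[-0.344,-0.442,0.29,-0.003,-0.0177,-0.0062,0.45]]}, clamp_n=25)

```text
time: 1.4
eef_pos: [0.3427, 0.2079, 0.1231]
tcp_rot: [3.105, 0.678, 3.099]
wrist_force: [1.7, 1.2, -0.6]
grip_width: 0.444
finger_force: 0.0
```

pendant(moves={"plan": [[-0.344,-0.442,0.29,-0.003,-0.0177,-0.0062,0.45],[-0.344,-0.442,0.29,-0.003,-0.0177,-0.0062,0.45],[-0.344,-0.442,0.29,-0.003,-0.0177,-0.0062,0.45],[-0.344,-0.442,0.29,-0.003,-0.0177,-0.0062,0.45],[0,0,0,0,0,0,0.45],[0,0,0,0,0,0,0.45]]})

```text
time: 2.0
eef_pos: [0.4484, 0.1354, 0.1641]
tcp_rot: [-3.129, 0.853, -3.083]
wrist_force: [-0.1, 0.9, -0.1]
grip_width: 0.448
finger_force: 0.0
```

```bash
python3 - <<'E'
from h import *
import cv2
s=manip.state();R,p=now(s);print(s['time'],s['q'],p,s['wrist_force'],R.as_matrix().round(3))
b=show(.9,-75,94,5,19);print((B.inv().apply(p-O)*1000).round(1))
g=p-R.apply([0,0,.019])
for n in('top','side'):
    d=manip.get_image(n);print(n,proj(d,W(-75,94)),proj(d,W(-90,98)))
    c=np.round(proj(d,W(-60,94))).astype(int);i=d['color'][max(0,c[1]-60):c[1]+60,max(0,c[0]-65):c[0]+65,::-1]
    i=cv2.resize(i,(390,360),interpolation=cv2.INTER_CUBIC);out=i if n=='top' else np.hstack([out,i])
cv2.imwrite('pics/pre.png',cv2.convertScaleAbs(out,alpha=1.6))
E
```

```text
2.0 [ 0.18554122 -0.14750968 -1.17625255 -0.30559266 -0.10809974  0.08395251] [0.44841133 0.13544453 0.16412706] [-0.05740294  0.91395986 -0.09674807] [[-0.657 -0.049  0.752]
 [-0.038  0.999  0.031]
 [-0.753 -0.008 -0.658]]
5 x [ 0.0075 -0.0024  0.0165] [-0.0031 -0.0095 -0.0004] |d| 0.018 0.01
[-99.1 -27.4 164.1]
top [232.15671497 230.62328245] [232.00656448 239.96588557]
side [244.32438631 170.4706852 ] [238.21639483 173.06002785]
```

View pics/pre.png

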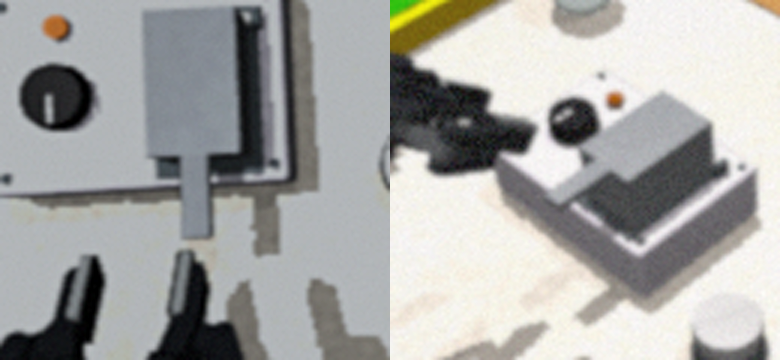

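The tab is seen clearly where predicted (top 232,240). The arm hit joint 3's limit at the 0.9 tilt, so I'll use a 0.5 tilt.

```bash
python3 - <<'E'
from h import *
a=show(.5,-75-22,94+42,6,19);b=show(.5,-75,94,5,19,a)
E
```

```text
6 x [ 0.0033 -0.0022  0.007 ] [-0.0022  0.0587 -0.0005] |d| 0.008 0.059
5 x [ 0.0002 -0.0001  0.0095] [0. 0. 0.] |d| 0.009 0.0
```

In the tool's units: 0.007 m is 0.14, 0.0033 m is 0.066, 0.0587 rad / 3.1416 = 0.0187.

pendant(moves={"plan": [[0.066,-0.044,0.14,-0.0007,0.0187,-0.0002,0.45],[0.066,-0.044,0.14,-0.0007,0.0187,-0.0002,0.45],[0.066,-0.044,0.14,-0.0007,0.0187,-0.0002,0.45],[0.066,-0.044,0.14,-0.0007,0.0187,-0.0002,0.45],[0.066,-0.044,0.14,-0.0007,0.0187,-0.0002,0.45],[0.066,-0.044,0.14,-0.0007,0.0187,-0.0002,0.45],[0,0,0,0,0,0,0.45],[0,0,0,0,0,0,0.45]]})

```text
time: 2.9
eef_pos: [0.461, 0.1242, 0.1198]
tcp_rot: [-3.141, 0.502, -3.079]
wrist_force: [1.0, 0.1, 0.7]
grip_width: 0.452
finger_force: 0.0
```

```bash
python3 - <<'E'
from h import *
s=manip.state();R,p=now(s);print(s['q'].round(3) if hasattr(s['q'],'round') else s['q'],(B.inv().apply(p-O)*1000).round(1))
b=show(.5,-75,94,5,19)
E
```

```text
[ 0.104 -0.019 -0.885  0.203 -0.02   0.036] [-87.2 -39.4 119.8]
5 x [ 0.0003 -0.0001  0.0095] [0.0001 0.0004 0.0002] |d| 0.01 0.0
```

In the tool's units: 0.0095 m is 0.19, 0.0003 m is 0.006.

pendant(moves={"plan": [[0.006,-0.002,0.19,0,0,0,0.45],[0.006,-0.002,0.19,0,0,0,0.45],[0.006,-0.002,0.19,0,0,0,0.45],[0.006,-0.002,0.19,0,0,0,0.45],[0.006,-0.002,0.19,0,0,0,0.45],[0,0,0,0,0,0,0.45],[0,0,0,0,0,0,0.0],[0,0,0,0,0,0,0.0],[0,0,0,0,0,0,0.0],[0,0,0,0,0,0,0],[0,0,0,0,0,0,0]]}, clamp_n=25)

```text
time: 4.0
eef_pos: [0.4825, 0.1246, 0.078]
tcp_rot: [3.141, 0.502, -3.08]
wrist_force: [-7.1, 2.3, 7.6]
grip_width: 0.182
finger_force: 28.0
```

```bash
python3 - <<'E'
from h import *
import json
s=manip.state();R,p=now(s);print((B.inv().apply(p-O)*1000).round(1))
# arc: hood angle a, tilt from .5 to -.3
st=(R,p);r=np.hypot(110,41);f=np.arctan2(41,-110)
for k in range(1,6):
    a=1.9*k/5*(1.0); th=.5-.8*k/5
    st=show(th,35+r*np.cos(f-a),53+r*np.sin(f-a),6,19,st)
E
```

```text
[-65.7 -40.3  78. ]
6 x [-0.0056  0.0001 -0.004 ] [0.0001 0.027  0.    ] |d| 0.007 0.027
6 x [-0.0064 -0.     -0.0027] [-0.      0.0266  0.    ] |d| 0.007 0.027
6 x [-0.0068 -0.     -0.0011] [-0.      0.0267  0.    ] |d| 0.007 0.027
6 x [-0.0068 -0.      0.0005] [-0.      0.0267  0.    ] |d| 0.007 0.027
6 x [-0.0066 -0.      0.0021] [-0.      0.0266 -0.    ] |d| 0.007 0.027
```

In the tool's units: -0.0064 m is -0.128, -0.0056 m is -0.112, 0.0268 rad / 3.1416 = 0.0085.

pendant(moves={"plan": [[-0.112,0,-0.08,0,0.0085,0,0],[-0.112,0,-0.08,0,0.0085,0,0],[-0.112,0,-0.08,0,0.0085,0,0],[-0.112,0,-0.08,0,0.0085,0,0],[-0.112,0,-0.08,0,0.0085,0,0],[-0.112,0,-0.08,0,0.0085,0,0],[-0.128,0,-0.054,0,0.0085,0,0],[-0.128,0,-0.054,0,0.0085,0,0],[-0.128,0,-0.054,0,0.0085,0,0],[-0.128,0,-0.054,0,0.0085,0,0],[-0.128,0,-0.054,0,0.0085,0,0],[-0.128,0,-0.054,0,0.0085,0,0]]})

```text
time: 5.2
eef_pos: [0.5353, 0.1277, 0.1391]
tcp_rot: [3.141, 0.178, -3.08]
wrist_force: [5.0, 2.5, -15.6]
grip_width: 0.18
finger_force: 26.6
```

```bash
python3 - <<'E'
from h import *
s=manip.state();R,p=now(s);g=B.inv().apply(p-R.apply([0,0,.019])-O)*1000
print(g.round(1),np.hypot(g[0]-35,g[2]-53),np.pi-np.arctan2(g[2]-53,g[0]-35)-.357,s['q'])
E
```

```text
[-16.2 -40.4 157.8] 116.66296833076137 0.7596370839776896 [ 0.0884866   0.23634285 -0.36597089  0.79092657 -0.00439769  0.0261974 ]
```

Right on the arc (0.76 rad). Continuing.

In the tool's units: -0.0068 m is -0.136, -0.0011 m is -0.022, 0.0267 rad / 3.1416 = 0.0085.

pendant(moves={"plan": [[-0.136,0,-0.022,0,0.0085,0,0],[-0.136,0,-0.022,0,0.0085,0,0],[-0.136,0,-0.022,0,0.0085,0,0],[-0.136,0,-0.022,0,0.0085,0,0],[-0.136,0,-0.022,0,0.0085,0,0],[-0.136,0,-0.022,0,0.0085,0,0],[-0.136,0,0.01,0,0.0085,0,0],[-0.136,0,0.01,0,0.0085,0,0],[-0.136,0,0.01,0,0.0085,0,0],[-0.136,0,0.01,0,0.0085,0,0],[-0.136,0,0.01,0,0.0085,0,0],[-0.136,0,0.01,0,0.0085,0,0]]})

```text
time: 6.4
eef_pos: [0.6152, 0.1326, 0.1454]
tcp_rot: [-3.142, -0.143, -3.08]
wrist_force: [-5.5, 0.1, -7.2]
grip_width: 0.181
finger_force: 30.4
```

```bash
python3 - <<'E'
from h import *
s=manip.state();R,p=now(s);g=B.inv().apply(p-R.apply([0,0,.019])-O)*1000
print(g.round(1),np.hypot(g[0]-35,g[2]-53),np.pi-np.arctan2(g[2]-53,g[0]-35)-.357,s['q'])
E
```

```text
[ 70.  -40.5 164.2] 116.57727703066917 1.5183699919080837 [0.08169594 0.58279398 0.23246106 1.36390557 0.00274813 0.01954572]
```

In the tool's units: -0.0066 m is -0.132, 0.0021 m is 0.042, 0.0267 rad / 3.1416 = 0.0085.

pendant(moves={"plan": [[-0.132,0,0.042,0,0.0085,0,0],[-0.132,0,0.042,0,0.0085,0,0],[-0.132,0,0.042,0,0.0085,0,0],[-0.132,0,0.042,0,0.0085,0,0],[-0.132,0,0.042,0,0.0085,0,0],[-0.132,0,0.042,0,0.0085,0,0],[0,0,0,0,0,0,0],[0,0,0,0,0,0,0.4],[0,0,0,0,0,0,0.4],[0,0,0,0,0,0,0.4],[0,0,0,0,0,0,0.4]]})

```text
time: 7.5
eef_pos: [0.652, 0.1348, 0.1257]
tcp_rot: [-3.141, -0.3, -3.08]
wrist_force: [-1.0, 0.3, -0.1]
grip_width: 0.402
finger_force: 0.0
```

```bash
python3 - <<'E'
from h import *
import cv2
s=manip.state();R,p=now(s);g=B.inv().apply(p-R.apply([0,0,.019])-O)*1000
print(g.round(1),np.hypot(g[0]-35,g[2]-53),np.pi-np.arctan2(g[2]-53,g[0]-35)-.357,s['q'])
a=show(-.3,110-.3*70,143+.95*70,5,19)
b=show(.3,-65,190,8,0,a)
c=show(.3,-65,70,6,0,b)
E
```

```text
[109.7 -40.7 143.9] 117.61765994159651 1.9014811506340765 [0.07938092 0.7936022  0.56121445 1.63824911 0.00506031 0.01683193]
5 x [ 0.0078  0.0001 -0.0113] [-0.  0. -0.] |d| 0.014 0.0
8 x [0.0188 0.     0.0009] [-0.    -0.075 -0.   ] |d| 0.019 0.075
6 x [0.0059 0.     0.019 ] [-0.  0. -0.] |d| 0.02 0.0
```

In the tool's units: -0.013 m is -0.26.

pendant(moves={"plan": [[0,0,-0.26,0,0,0,0.4],[0,0,-0.26,0,0,0,0.4],[0,0,-0.26,0,0,0,0.4],[0,0,-0.26,0,0,0,0.4],[0,0,-0.26,0,0,0,0.4],[0,0,-0.26,0,0,0,0.4],[0,0,0,0,0,0,0],[0,0,0,0,0,0,0]]})

```text
time: 8.3
eef_pos: [0.6752, 0.1362, 0.1994]
tcp_rot: [-3.141, -0.3, -3.08]
wrist_force: [1.1, 0.4, 0.1]
grip_width: 0.071
finger_force: 0.0
```

```bash
python3 - <<'E'
from h import *
import cv2
s=manip.state();print(s['eef_pos'],s['wrist_force'])
b=show(.3,-65,190,9,0)
c=show(.3,-65,70,6,0,b)
for n in('top','side'):
    d=manip.get_image(n)
    c=np.round(proj(d,W(0,94))).astype(int);i=d['color'][max(0,c[1]-60):c[1]+60,max(0,c[0]-65):c[0]+65,::-1]
    i=cv2.resize(i,(390,360),interpolation=cv2.INTER_CUBIC);out=i if n=='top' else np.hstack([out,i])
cv2.imwrite('pics/open.png',cv2.convertScaleAbs(out,alpha=1.6))
E
```

```text
[0.67519694 0.1362436  0.1993711 ] [1.0873045  0.38928966 0.08167685]
9 x [0.0216 0.0001 0.0018] [-0.     -0.0667 -0.    ] |d| 0.022 0.067
6 x [ 0.006  -0.0001  0.0191] [-0.  0. -0.] |d| 0.02 0.0
```

View pics/open.png

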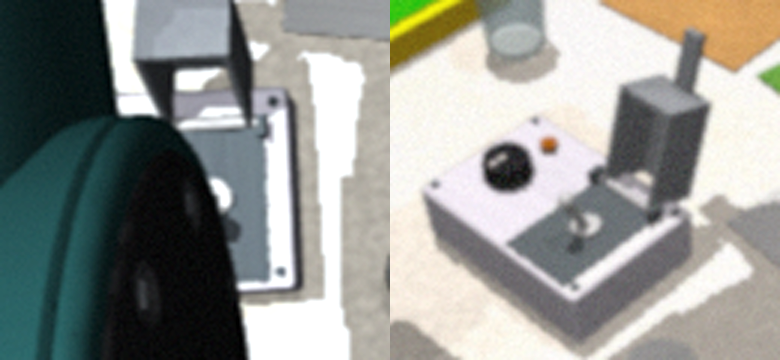

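The guard stands open and stays there. The toggle is visible at side crop (575,215), leaning toward the robot. Now the toggle.

In the tool's units: 0.0216 m is 0.432, 0.0018 m is 0.036, -0.0667 rad / 3.1416 = -0.0212.

pendant(moves={"plan": [[0.432,0,0.036,0,-0.0212,0,0],[0.432,0,0.036,0,-0.0212,0,0],[0.432,0,0.036,0,-0.0212,0,0],[0.432,0,0.036,0,-0.0212,0,0],[0.432,0,0.036,0,-0.0212,0,0],[0.432,0,0.036,0,-0.0212,0,0],[0.432,0,0.036,0,-0.0212,0,0],[0.432,0,0.036,0,-0.0212,0,0],[0.432,0,0.036,0,-0.0212,0,0],[0,0,0,0,0,0,0],[0,0,0,0,0,0,0]]})

```text
time: 9.5
eef_pos: [0.4922, 0.125, 0.1938]
tcp_rot: [-3.142, 0.272, -3.08]
wrist_force: [0.5, 0.3, 1.0]
grip_width: -0.001
finger_force: 0.0
```

```bash
python3 - <<'E'
from h import *
s=manip.state();R,p=now(s);print((B.inv().apply(p-O)*1000).round(1))
c=show(.3,-65,72,6);c=show(.3,0,72,9,0,c)
E
```

```text
[-56.  -40.5 193.8]
6 x [0.0071 0.0001 0.0191] [-0.     -0.0046 -0.    ] |d| 0.02 0.005
9 x [-0.0069 -0.      0.0021] [-0. -0. -0.] |d| 0.007 0.0
```

In the tool's units: 0.0191 m is 0.382, 0.0071 m is 0.142, -0.0046 rad / 3.1416 = -0.0015.

pendant(moves={"plan": [[0.142,0,0.382,0,-0.0015,0,0],[0.142,0,0.382,0,-0.0015,0,0],[0.142,0,0.382,0,-0.0015,0,0],[0.142,0,0.382,0,-0.0015,0,0],[0.142,0,0.382,0,-0.0015,0,0],[0.142,0,0.382,0,-0.0015,0,0],[0,0,0,0,0,0,0],[0,0,0,0,0,0,0]]})

```text
time: 10.3
eef_pos: [0.4855, 0.1245, 0.0722]
tcp_rot: [-3.141, 0.299, -3.08]
wrist_force: [0.8, -0.4, 0.3]
grip_width: -0.001
finger_force: 0.0
```

pendant(moves={"plan": [[-0.138,0,0.042,0,0,0,0],[-0.138,0,0.042,0,0,0,0],[-0.138,0,0.042,0,0,0,0],[-0.138,0,0.042,0,0,0,0],[-0.138,0,0.042,0,0,0,0],[-0.138,0,0.042,0,0,0,0],[-0.138,0,0.042,0,0,0,0],[-0.138,0,0.042,0,0,0,0],[-0.138,0,0.042,0,0,0,0],[0,0,0,0,0,0,0],[0,0,0,0,0,0,0]]})

```text
time: 11.4
eef_pos: [0.5442, 0.1283, 0.0706]
tcp_rot: [-3.141, 0.291, -3.079]
wrist_force: [-41.0, -4.2, 32.1]
grip_width: 0.004
finger_force: 25.9
```

```bash
python3 - <<'E'
from h import *
s=manip.state();R,p=now(s);print((B.inv().apply(p-O)*1000).round(1))
E
```

```text
[ -3.9 -40.5  70.6]
```

The toggle is hard on its stop (x = -4, 41 N), so I'm backing off and looking.

In the tool's units: -0.025 m is -0.5, 0.0115 m is 0.23.

pendant(moves={"plan": [[0.23,0,-0.072,0,0,0,0],[0.23,0,-0.072,0,0,0,0],[0.23,0,-0.072,0,0,0,0],[-0.12,0,-0.5,0,0,0,0],[-0.12,0,-0.5,0,0,0,0],[-0.12,0,-0.5,0,0,0,0],[-0.12,0,-0.5,0,0,0,0],[-0.12,0,-0.5,0,0,0,0],[-0.12,0,-0.5,0,0,0,0],[0,0,0,0,0,0,0],[0,0,0,0,0,0,0]]})

```text
time: 12.5
eef_pos: [0.5034, 0.1256, 0.2264]
tcp_rot: [3.142, 0.301, -3.08]
wrist_force: [0.1, -0.6, -0.1]
grip_width: 0.0
finger_force: 0.0
```

```bash
python3 - <<'E'
from h import *
import cv2
s=manip.state();R,p=now(s);print((B.inv().apply(p-O)*1000).round(1))
b=show(0,150,225,10);c=show(0,150,143,5,0,b);c=show(0,43,143,12,0,c)
for n in('top','side'):
    d=manip.get_image(n)
    c=np.round(proj(d,W(0,94))).astype(int);i=d['color'][max(0,c[1]-60):c[1]+60,max(0,c[0]-65):c[0]+65,::-1]
    i=cv2.resize(i,(390,360),interpolation=cv2.INTER_CUBIC);out=i if n=='top' else np.hstack([out,i])
cv2.imwrite('pics/tog.png',cv2.convertScaleAbs(out,alpha=1.6))
E
```

```text
[-44.8 -40.6 226.4]
10 x [-0.0193  0.0001  0.0034] [-0.      0.0301 -0.    ] |d| 0.02 0.03
5 x [ 0.0001 -0.0001  0.0163] [ 0. -0. -0.] |d| 0.016 0.0
12 x [0.0089 0.     0.    ] [ 0. -0. -0.] |d| 0.009 0.0
```

View pics/tog.png

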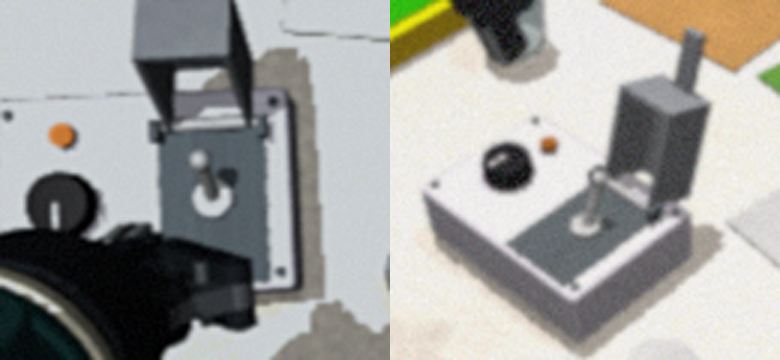

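The top view shows the toggle ball at crop (199,158), leaning away from the robot, and the hood still open. Next, compare it with the expected on position and go behind the tab.

In the tool's units: -0.0193 m is -0.386, 0.0034 m is 0.068, 0.0301 rad / 3.1416 = 0.0096.

pendant(moves={"plan": [[-0.386,0,0.068,0,0.0096,0,0],[-0.386,0,0.068,0,0.0096,0,0],[-0.386,0,0.068,0,0.0096,0,0],[-0.386,0,0.068,0,0.0096,0,0],[-0.386,0,0.068,0,0.0096,0,0],[-0.386,0,0.068,0,0.0096,0,0],[-0.386,0,0.068,0,0.0096,0,0],[-0.386,0,0.068,0,0.0096,0,0],[-0.386,0,0.068,0,0.0096,0,0],[-0.386,0,0.068,0,0.0096,0,0],[0,0,0,0,0,0,0],[0,0,0,0,0,0,0]]})

```text
time: 13.8
eef_pos: [0.6983, 0.1377, 0.2225]
tcp_rot: [-3.142, -0.003, -3.08]
wrist_force: [0.2, -0.1, -0.1]
grip_width: 0.003
finger_force: 0.0
```

```bash
python3 - <<'E'
from h import *
s=manip.state();R,p=now(s);print((B.inv().apply(p-O)*1000).round(1))
d=manip.get_image('top');c=np.round(proj(d,W(0,94)));px=c-[65,60]+np.array([199,158])/3-.33
print('ball px',px,'box',B.inv().apply(ray(d,px,.086)-O)*1000)
c=show(0,150,143,5);c=show(0,43,143,12,0,c)
E
```

```text
[150.5 -40.6 222.5]
ball px [231.00333333 177.33666667] box [ 13.38222999 -39.80408534  86.        ]
5 x [-0.      0.0001  0.0161] [-0.     -0.0004 -0.    ] |d| 0.016 0.0
12 x [ 0.0089  0.     -0.    ] [-0. -0. -0.] |d| 0.009 0.0
```

The ball is at x = 13.4 mm, which is fully on. Now descend behind the tab and push it forward.

In the tool's units: 0.016 m is 0.32.

pendant(moves={"plan": [[0,0,0.32,0,0,0,0],[0,0,0.32,0,0,0,0],[0,0,0.32,0,0,0,0],[0,0,0.32,0,0,0,0],[0,0,0.32,0,0,0,0],[0,0,0,0,0,0,0]]})

```text
time: 14.45
eef_pos: [0.6964, 0.1377, 0.1431]
tcp_rot: [-3.141, -0.003, -3.08]
wrist_force: [0.3, -0.0, -1.0]
grip_width: -0.005
finger_force: 0.0
```

pendant(moves={"plan": [[0.18,0,0,0,0,0,0],[0.18,0,0,0,0,0,0],[0.18,0,0,0,0,0,0],[0.18,0,0,0,0,0,0],[0.18,0,0,0,0,0,0],[0.18,0,0,0,0,0,0],[0.18,0,0,0,0,0,0],[0.18,0,0,0,0,0,0],[0.18,0,0,0,0,0,0],[0.18,0,0,0,0,0,0],[0.18,0,0,0,0,0,0],[0.18,0,0,0,0,0,0]]})

```text
time: 15.65
eef_pos: [0.5896, 0.131, 0.1444]
tcp_rot: [-3.141, -0.001, -3.08]
wrist_force: [-0.5, -0.0, 0.1]
grip_width: -0.002
finger_force: 0.0
```

pendant(moves={"plan": [[0.1,0,0,0,0,0,0],[0.1,0,0,0,0,0,0],[0,0,0,0,0,0,0],[0,0,0,0,0,0,0],[0,0,0,0,0,0,0]]})

```text
time: 16.15
eef_pos: [0.5807, 0.1304, 0.1444]
tcp_rot: [-3.141, -0.001, -3.08]
wrist_force: [-0.7, -0.1, 0.4]
grip_width: 0.001
finger_force: 0.0
```

```bash
python3 - <<'E'
from h import *
import cv2
s=manip.state();R,p=now(s);print((B.inv().apply(p-O)*1000).round(1))
d=manip.get_image('side');c=np.round(proj(d,W(0,94))).astype(int)
cv2.imwrite('pics/shut.png',cv2.convertScaleAbs(cv2.resize(d['color'][c[1]-90:c[1]+60,c[0]-75:c[0]+75,::-1],None,fx=3,fy=3),alpha=1.4))
E
```

```text
[ 32.7 -40.6 144.4]
```

View pics/shut.png

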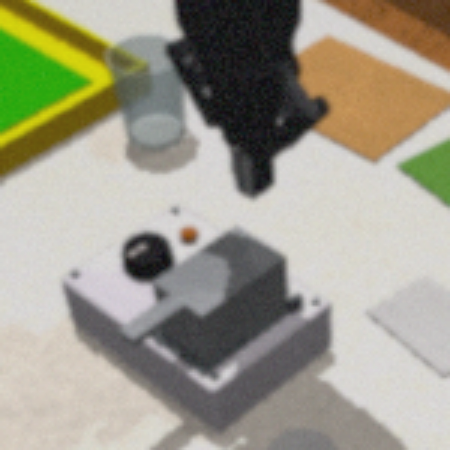

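The hood is shut on the box, with the tab at crop (135,325) as in the first picture, and the gripper is clear above it. I'll raise the arm, check the short box, and hand in.

In the tool's units: -0.015 m is -0.3.

pendant(moves={"plan": [[0,0,-0.3,0,0,0,0],[0,0,-0.3,0,0,0,0],[0,0,-0.3,0,0,0,0],[0,0,-0.3,0,0,0,0],[0,0,-0.3,0,0,0,0],[0,0,0,0,0,0,0],[0,0,0,0,0,0,0],[0,0,0,0,0,0,0]]})

```text
time: 17.0
eef_pos: [0.5802, 0.1304, 0.2185]
tcp_rot: [-3.141, -0.002, -3.08]
wrist_force: [0.4, 0.1, 0.1]
grip_width: 0.002
finger_force: 0.0
```

```bash
python3 - <<'E'
from h import *
import cv2
d=manip.get_image('side')['color'][...,::-1];a=cv2.imread('pics/side0.png')
for n,(r0,r1,c0,c1) in dict(long=(130,215,215,310),short=(225,315,340,435)).items():
    print(n,np.abs(d[r0:r1,c0:c1].astype(int)-a[r0:r1,c0:c1]).mean())
cv2.imwrite('pics/end.png',d)
E
```

```text
long 8.561320949432405
short 7.046003898635478
```

View pics/end.png

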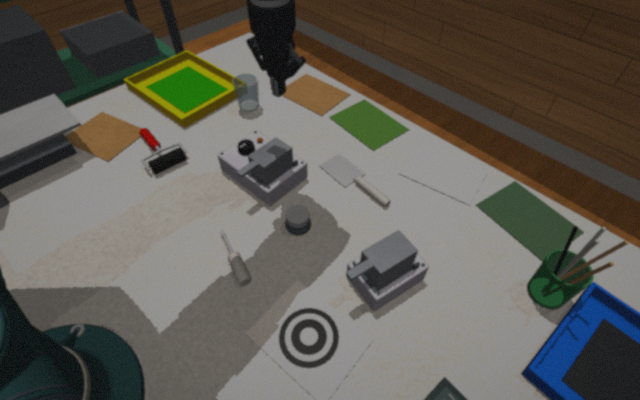

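Both hoods are shut (long box at (262,165), short box at (388,265)) and the robot is clear of everything.

```bash
python3 -c "
from plant import manip
print(manip.job_done())"
```

```text
the job is handed in; nothing more can be done
None
```

The job is handed in at about 17 s: the long box's guard was opened to its stop and stayed there, the toggle was flipped fully on (ball measured at x +13 mm), and the guard dropped shut over it; the short box's guard stayed closed, but pushing the toggle onto its stop briefly read about 52 N at the wrist, from the fingertips.

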